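# Draw a board carrier into line on the test jig and bolt it

### The arm

A 6-joint arm with a two-finger parallel gripper is mounted at the origin on the work surface. World frame = base frame: x ahead of the robot, y to its left, z up, the work surface at z = 0. Lengths are in m, angles in degrees, forces in N, time in s.
With the tool pointing down it reaches from about 0.3 to 0.875 m from the base axis. Payload 6.4 kg.
Tool frame: the origin (TCP) lies between the finger pads; the fingertips stand 11 mm ahead of it and the grasp point (between the pads) lies 8 mm behind it; z points along the fingers, x is the direction in which the jaws open and shut, and the axes are right-handed (so a half turn about z gives the same grasp; the last joint's range is limited). The gripper opens to 88 mm and grips with 3 to 60 N. Pads are 18 mm wide; open, the fingers measure 123 mm over their backs; the gripper's body (75 mm by 187 mm) begins 45 mm behind the grasp point.
Start: joints at [59.513, 10.359, 92.074, -0, 77.567, -11.82], TCP at [0.184, 0.545, 0.25] pointing down, gripper open.
Joint ranges: [-171.53, 171.53], [-51.25, 118.39], [17.06, 147.69], [-65.23, 245.23], [0, 150.52], [-178.68, 178.68]. Speed limits (degrees/s): [147.25, 147.25, 172.46, 180, 180, 180].

### API

Orientations are given as [roll, pitch, yaw] about the fixed x, y, z axes, in that order (R = Rz(yaw) Ry(pitch) Rx(roll)).
In Python, from cell import robot, vision, close_job gives the robot as it stands. The module is installed in compiled form; this text tells all that it offers.
- The arm moves only by the tool drive_tool, never from a script. Its argument "steps" is a list of rows, each a list of 2 entries, a list of its own where there are three numbers: the shift along the tool's x, y, z in cm, then the turn about the tool's z in rad. In form: [[[dx, dy, dz], roll], ...]. A call has 1 to 8 rows; each row shifts and turns the pose as measured when the row begins, along the tool's axes as they then stand; what a row does not reach is not made up. A row lasts 1/10 s, in which the tool goes at most 50 mm and 8.59 degrees, less where a joint would pass 70% of its speed; a pose out of reach is approached as far as the arm can. A call with a gripper value outside its range is refused whole. "grip" is the opening, from 0 (shut) to 1 (fully open), set as the call begins (left out, the last holds). The fingers move at their own pace and stop on an object; "squeeze" is the grip in N (left out, the last holds). Time passes only in rows, so rows that do not move let the fingers close. It gives the time, the measured TCP pose, the force and the opening at its end, in the units of the state.
- robot.read_state(): the state, without advancing time (a new reading comes with each control period).
- vision.camera(name): name is "side" or "top" or "wrist"; returns the picture (420x560x3 uint8, red, green, blue); there is no depth.
- vision.camera_info(name): a dict with "fx", "fy", "cx", "cy" (pixels), "R" (3x3) and "t" (3): a world point X has camera coordinates R X + t. Camera axes: x right, y down, z forward; pixel columns grow to the right and rows downward; lengths in m; the calibration is good to about 2 mm. The wrist camera is an equidistant fisheye: a pixel r from the principal point sees the ray r / f radians off the axis. A picture is of the moment at which its call begins: read the wrist's pose just before it. camera_info takes no time and is no camera call; for the wrist camera it gives the pose at the moment of the call.
- close_job(): hands the job in, once; it reports no verdict.
The state is a dict: "time_s": time; "joint_positions": joint angles; "qvel": joint speeds; "tau": joint torques, N m; "position": TCP position; "orientation": TCP orientation; "force": force on the tool from outside, world axes, zero at the start; "wrist_torque": the same for the moment, N m; "grip_width": opening from 0.0 (shut) to 1.0 (fully open).
Only numpy, scipy, OpenCV 4.12 (cv2) and the standard library are available. Lean on these libraries where they do the work, as an engineer would, in place of code of your own. Each camera call takes 0.05 s, during which the arm holds its last target. There are 200 camera calls.

### The job

The board carrier has swung out of line on its jig. Take the tapered drift from its holder and push it fully home through the carrier's hole and the jig's hole below, so that the carrier is drawn into line; with the drift still in, slide the jig's bolt fully into the carrier's notch. Then draw the drift out, stand it back in its holder, and leave the other things on the bench where they are.

Things in the scene. Friction and masses are not known exactly. Their poses are not given: they have to be found in the camera images.
- jig: Fixed grey metal jig, a table 100 (x) x 300 (y) mm, top face 62 mm above the bench. Origin on the bench on the jig's centre line (its y axis); z up. Along y from the origin: headed pivot stud at -85 mm (head 28 mm wide, top 77.5 mm high), drift hole at +55 mm, bolt at the +y end, all on the centre line. Holes of carrier and jig coincide when the carrier is in line.
- jig_hole (a point): Centre of the jig's round drift hole (18 mm diameter, through the 10 mm thick top) at the jig's top face, 62 mm above the bench. Below it is free space down to the bench.
- carrier: Loose aluminium plate 84 x 195 x 8 mm, 0.28 to 0.56 kg, with a green circuit board (chips to 15 mm above the underside), flat on the jig, its top 70 mm above the bench. Origin at the underside, centre of the hole loosely on the stud; y towards drift hole and notch. It turns on the stud; at the start 1.5 to 2.4 degrees counter-clockwise from above, its drift hole 3.6 to 6 mm off the jig's.
- carrier_hole (a point): Centre of the carrier's round drift hole (18 mm diameter, through) at the plate's underside, 140 mm from the stud. The hole's mouth is 8 mm above this point, on the plate's top, 70 mm above the bench.
- drift: Steel drift 114 mm long, 0.13 kg, standing point down in its holder. Origin at the tip, z towards the handle. From the tip: taper 4.4 to 16.8 mm diameter over 36 mm, straight shank to 60 mm, flange 32 mm across from 60 to 66 mm, round black handle 22 mm across from 66 to 114 mm. Fully home, the flange rests on the carrier's top, the tip 10 mm above the bench.
- drift_grip (a point): Point on the drift's axis to grip the handle, 92 mm from the tip, 22 mm below the handle's end.
- holder_hole (a point): Centre of the mouth of the drift's holder, a fixed grey block 60 x 60 x 72 mm high with one round upright hole of 22 mm diameter, 66 mm deep; the mouth is 72 mm above the bench. The stored drift hangs in it with its flange on the block's top, the tip 12 mm above the bench.
- latch (a joint): Travel of the jig's sliding bolt in m: 0 = drawn back, 0.022 = fully in (end stop), moving along the jig's -y. Friction about 2 N, stays where left. Its flat tongue is 18 mm wide, the carrier's notch 23 mm, so it enters only when the carrier is in line.
- latch_knob (a point): Point on the axis of the bolt's upright round knob (16 mm diameter, 42 mm tall), 102 mm above the bench; the knob's top is 12 mm higher. It moves with the bolt. Guide bars beside it reach 78 mm above the bench.
- spool: Bystander: grey spool, 48 mm wide, 40 mm high, standing. Origin under its centre.
- jar: Bystander: jar 48 mm wide, 70 mm high. Origin under its centre.
- screwdriver: Bystander: screwdriver lying flat.
- spare_board: Bystander: loose circuit board 100 x 130 mm, 14 mm high. Origin under its centre.
- meter: Bystander: grey hand-held meter 150 x 75 mm, about 45 mm high. Origin under its centre.
- bin: Bystander: fixed black parts bin 70 x 90 x 45 mm with brass spacers. Origin under its centre.
Mind the look-alikes: they are no part of the job. There is more than one size of the drift; the job needs the larger.

How it is judged (in metres and radians):
On the way, in this order (a step that is already met when the one before it is completed fails the run):
1. the drift is upright and home through both holes (tip at least 49 mm below the jig's top face, so the flange is within 3 mm of the carrier); the two holes are within 2 mm of each other (z of drift in the frame of jig_hole below -0.049 m and horizontal distance between drift and jig_hole below 0.006 m and angle between drift's own z axis and vertical below 0.08 rad and horizontal distance between carrier_hole and jig_hole below 0.002 m), for 0.2 s.
2. the bolt is slid in (at least 18 of its 22 mm) while the drift is still in both holes (value of joint latch above 0.018 m and z of drift in the frame of jig_hole below -0.04 m and horizontal distance between drift and jig_hole below 0.008 m), for 0.2 s.
3. the drift is drawn out of both holes with the bolt still in (value of joint latch above 0.018 m and z of drift in the frame of jig_hole above 0.01 m), for 0.1 s.
At the end, for the whole second after the job is handed in: The bolt is in (at least 18 mm), the carrier lies flat on the jig with its hole within 2.8 mm of the jig's hole, and the drift stands at rest in its holder (tip at least 55 mm below the mouth, within 0.12 rad of upright) (value of joint latch above 0.018 m and horizontal distance between carrier_hole and jig_hole below 0.0028 m and z of carrier_hole in the frame of jig_hole below 0.003 m and angle between carrier's own z axis and vertical below 0.03 rad and horizontal distance between drift_grip and holder_hole below 0.012 m and z of drift in the frame of holder_hole below -0.055 m and angle between drift's own z axis and vertical below 0.12 rad and linear speed of each of drift, carrier below 0.02 m/s); the robot touches nothing.
It fails at once if a bystander is pushed more than 30 mm (distance of any of spool, jar, screwdriver, spare_board, meter from where it was at the start of the episode above 0.03 m).
It also fails if it takes over 67 s, if anything falls off the work surface, if the arm or the gripper's body presses on something with over 40 N, if the wrist force passes 120 N, or if a joint passes its speed limit or range.

## Working session

There is one attempt and no reset: what is moved stays moved. The work goes in short steps, Python scripts to look and compute and a tool call to move; the robot and the scene stay as the last step left them, time stands still between calls to the robot, and variables do not carry over. Pictures are saved under pics/ and viewed, about 8 in all and at most 12, crops included, and the job is handed in when it is done.

Besides the shell and the picture viewer there is one more tool, called after "Emit:" as a command line: name --argument value ..., lists and objects as JSON in quotes. drive_tool: Moves the arm, as the interface text tells. Its arguments: {"type":"object","properties":{"steps":{"type":"array","items":{"type":"array"}},"grip":{"type":"number"},"squeeze":{"type":"number"}},"required":["steps"]}

```bash
mkdir -p pics
cat > h.py <<'E'
from cell import robot, vision
import numpy as np, cv2
def ray(info,u,v,fish=False):
    R=np.array(info["R"]);t=np.array(info["t"])
    if fish:
        a=(u-info["cx"])/info["fx"];b=(v-info["cy"])/info["fy"];r=np.hypot(a,b)
        d=np.array([a/r*np.sin(r),b/r*np.sin(r),np.cos(r)]) if r>0 else np.array([0,0,1.])
    else: d=np.array([(u-info["cx"])/info["fx"],(v-info["cy"])/info["fy"],1.])
    return -R.T@t, R.T@d
def plane(info,u,v,z,fish=False):
    c,d=ray(info,u,v,fish); return c+d*(z-c[2])/d[2]
def proj(info,X):
    p=np.array(info["R"])@np.array(X)+np.array(info["t"]);return info["fx"]*p[0]/p[2]+info["cx"],info["fy"]*p[1]/p[2]+info["cy"]
def save(n,im): cv2.imwrite("pics/"+n+".png",im[...,::-1])
E
python3 - <<'E'
from h import *
a=vision.camera("top");b=vision.camera("side")
np.save("top0.npy",a);np.save("side0.npy",b)
save("top0",a);save("side0",b)
for n in("top","side","wrist"):
    i=vision.camera_info(n);print(n,i["fx"],i["cx"],i["cy"],(-np.array(i["R"]).T@np.array(i["t"])).round(3),np.array(i["R"]).round(3).tolist())
s=robot.read_state();print(s)
E
```

```text
top 481.99904861948596 280.71227980388005 200.537308305091 [ 0.317 -0.01   1.387] [[0.008, -1.0, -0.014], [-0.988, -0.006, -0.153], [0.153, 0.015, -0.988]]
side 414.44694783896495 280.42698432050486 211.9716296344207 [0.106 0.433 0.798] [[-0.719, -0.695, 0.0], [-0.536, 0.554, -0.637], [0.443, -0.458, -0.771]]
wrist 325.19226210127806 278.05693270368823 210.9785696765055 [0.104 0.572 0.383] [[0.322, 0.947, -0.002], [0.897, -0.304, 0.32], [0.302, -0.105, -0.948]]
{'time_s': 0.1, 'joint_positions': array([ 5.95133926e+01,  1.03961027e+01,  9.21253433e+01,  2.76001413e-04,
        7.75656603e+01, -1.18200116e+01]), 'qvel': array([ 0.06779371, -0.19617439, -0.14147013,  0.03894934,  0.04964738,
        0.04806167]), 'tau': array([-3.15034213e-04, -4.34828246e+01, -3.42695689e+01,  7.02947471e-02,
        3.40446294e-02, -2.33788012e-05]), 'position': array([0.18378233, 0.54436293, 0.24892018]), 'orientation': array([-1.79981894e+02,  8.52041285e-02,  7.13333580e+01]), 'force': array([0.10295782, 0.20880333, 0.23013156]), 'wrist_torque': array([-0.00219394, -0.02504236,  0.03383648]), 'grip_width': 0.9976295401095322}
```

View pics/top0.png

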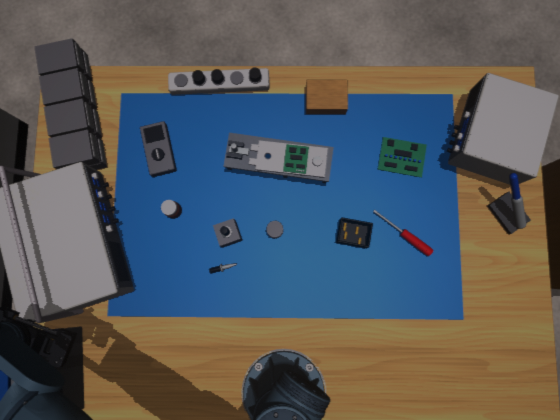

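View pics/side0.png

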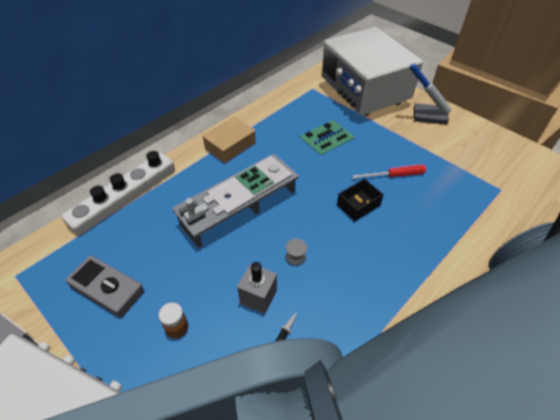

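Top view: jig at (278,158), with the bolt at its left end (238,150), drift hole at (267,156) and stud at (317,161). There are two drift candidates: the one standing in the holder at (227,232), and a small one lying at (222,267). The standing one fits the description, so I'll confirm it in an enlarged crop.

Run:
```python
from h import *
a=np.load("top0.npy");b=np.load("side0.npy")
A=cv2.resize(a[125:195,215:345],None,fx=6,fy=6,interpolation=cv2.INTER_CUBIC)[:,:780]
B=cv2.resize(a[212:280,200:250],None,fx=2.5,fy=2.5)
C=cv2.resize(b[250:340,225:305],None,fx=2,fy=2)
D=cv2.resize(b[150:245,165:305],None,fx=1.8,fy=1.8)
W=np.zeros((600,790,3),np.uint8);W[:420,:780]=A;W[425:595,:125]=B;W[420:600,140:300]=C;W[425:596,320:572]=D
save("c1",W)
it=vision.camera_info("top");isd=vision.camera_info("side")
for n,u,v,z in[("handle top",225,230.5,.126),("jighole",267,156,.07),("stud",317,161,.0775),("knobtop",238,148,.114),("holdertop",227,232,.072),("spool",275,229,.04),("jar",170,208,.07)]:print(n,plane(it,u,v,z).round(3))
for n,u,v,z in[("handle top",257,266,.126),("jighole",228,196,.07),("stud",275,168,.0775),("knobtop",188,203,.114)]:print(n,plane(isd,u,v,z).round(3))
```

```text
handle top [0.432 0.155 0.126]
jighole [0.647 0.05  0.07 ]
stud [ 0.631 -0.09   0.077]
knobtop [0.658 0.127 0.114]
holdertop [0.432 0.157 0.072]
spool [0.445 0.026 0.04 ]
jar [0.498 0.317 0.07 ]
handle top [0.431 0.16  0.126]
jighole [0.647 0.05  0.07 ]
stud [ 0.627 -0.088  0.078]
knobtop [0.661 0.148 0.114]
```

View pics/c1.png

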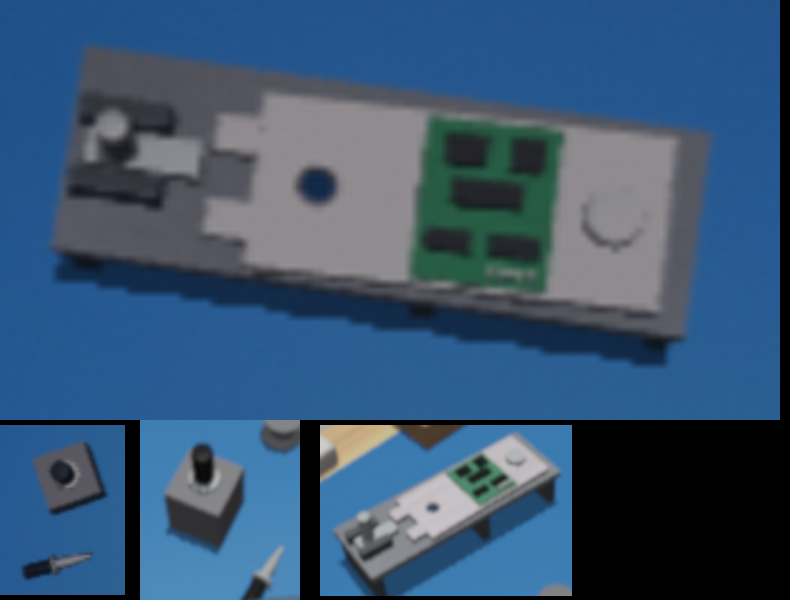

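The crop confirms it: the large drift stands in the grey holder and the small look-alike lies on the mat. Next I'll plan the approach to the drift.

```bash
cat >> h.py <<'E'
def go(xyz,yaw=None,n=None,step=4.8):
    "rows in tool axes from the present pose to xyz, yaw"
    s=robot.read_state();p=s["position"].copy();y=s["orientation"][2]
    d=np.array(xyz)-p;dy=0 if yaw is None else (yaw-y+180)%360-180
    n=n or max(1,int(np.ceil(max(np.linalg.norm(d)*100/step,abs(dy)/8.4))))
    out=[]
    for k in range(n):
        r=np.radians(y+dy*k/n);c,q=np.cos(r),np.sin(r);e=d*100/n
        out.append([[round(c*e[0]+q*e[1],2),round(q*e[0]-c*e[1],2),round(-e[2],2)],round(-np.radians(dy/n),3)])
    print("at",p.round(4),s["orientation"].round(2),"d",d.round(4));print(out)
E
python3 - <<'E'
from h import *
it=vision.camera_info("top")
f=lambda u,v,z:plane(it,215+u/6-.4,125+v/6-.4,z)[:2]
cs=[f(88,47,.062),f(711,133,.062),f(684,335,.062),f(52,247,.062)]
c=sum(cs)/4;print("corners",np.round(cs,3).tolist(),"c",c.round(4))
ax=(cs[0]+cs[3]-cs[1]-cs[2]);print("len",np.linalg.norm(ax)/2);ax/=np.linalg.norm(ax)
print("axis deg",np.degrees(np.arctan2(ax[1],ax[0])),"hole",c+ax*.055,"stud",c-ax*.085)
print("seen carr hole",f(317,186,.07),"stud",f(613,214,.0775),"knob",f(113,122,.114))
go([.432,.157,.22],-7)
E
```

```text
corners [[0.717, 0.159], [0.677, -0.136], [0.58, -0.123], [0.62, 0.173]] c [0.6484 0.0181]
len 0.2983983606088881
axis deg 82.15573391697218 hole [0.65595344 0.07262793] stud [ 0.6368461  -0.06606205]
seen carr hole [0.64813135 0.04867961] stud [ 0.63350687 -0.08916911] knob [0.66651765 0.13979675]
at [0.1838 0.5444 0.2489] [-1.7998e+02  9.0000e-02  7.1330e+01] d [ 0.2482 -0.3874 -0.0289]
[[[np.float64(-2.88), np.float64(3.59), np.float64(0.29)], np.float64(0.137)], [[np.float64(-2.36), np.float64(3.95), np.float64(0.29)], np.float64(0.137)], [[np.float64(-1.8), np.float64(4.23), np.float64(0.29)], np.float64(0.137)], [[np.float64(-1.2), np.float64(4.44), np.float64(0.29)], np.float64(0.137)], [[np.float64(-0.59), np.float64(4.56), np.float64(0.29)], np.float64(0.137)], [[np.float64(0.04), np.float64(4.6), np.float64(0.29)], np.float64(0.137)], [[np.float64(0.67), np.float64(4.55), np.float64(0.29)], np.float64(0.137)], [[np.float64(1.28), np.float64(4.42), np.float64(0.29)], np.float64(0.137)], [[np.float64(1.87), np.float64(4.2), np.float64(0.29)], np.float64(0.137)], [[np.float64(2.43), np.float64(3.91), np.float64(0.29)], np.float64(0.137)]]
```

Emit:
drive_tool --steps '[[[-2.9,3.6,0.3],0.137],[[-2.4,4.0,0.3],0.137],[[-1.8,4.2,0.3],0.137],[[-1.2,4.4,0.3],0.137],[[-0.6,4.6,0.3],0.137],[[0,4.6,0.3],0.137],[[0.7,4.5,0.3],0.137],[[1.3,4.4,0.3],0.137]]' --grip 1

```text
time_s: 0.9
position: [0.3789, 0.2241, 0.2216]
orientation: [179.9, 0.2, 6.8]
force: [1.1, 1.0, -0.8]
grip_width: 1.004
```

Run:
```python
from h import *
go([.432,.157,.22],-7.8)
```

```text
at [0.3789 0.2241 0.2216] [179.92   0.18   6.78] d [ 0.0531 -0.0671 -0.0016]
[[[np.float64(2.24), np.float64(3.64), np.float64(0.08)], np.float64(0.127)], [[np.float64(2.68), np.float64(3.33), np.float64(0.08)], np.float64(0.127)]]
```

Emit:
drive_tool --steps '[[[2.2,3.6,0],0.127],[[2.7,3.3,0],0.127],[[0,0,0],0]]'

```text
time_s: 1.2
position: [0.4345, 0.15, 0.2208]
orientation: [179.8, 0.1, -9.0]
force: [0.0, 1.6, 0.5]
grip_width: 1.001
```

Run:
```python
from h import *
i=vision.camera_info("wrist");w=vision.camera("wrist")
np.save("w1.npy",w);import pickle;pickle.dump(i,open("w1.pkl","wb"))
save("w1",cv2.resize(w,(784,588)));print(robot.read_state()["position"])
```

```text
[0.4329606  0.15156914 0.22043314]
```

View pics/w1.png

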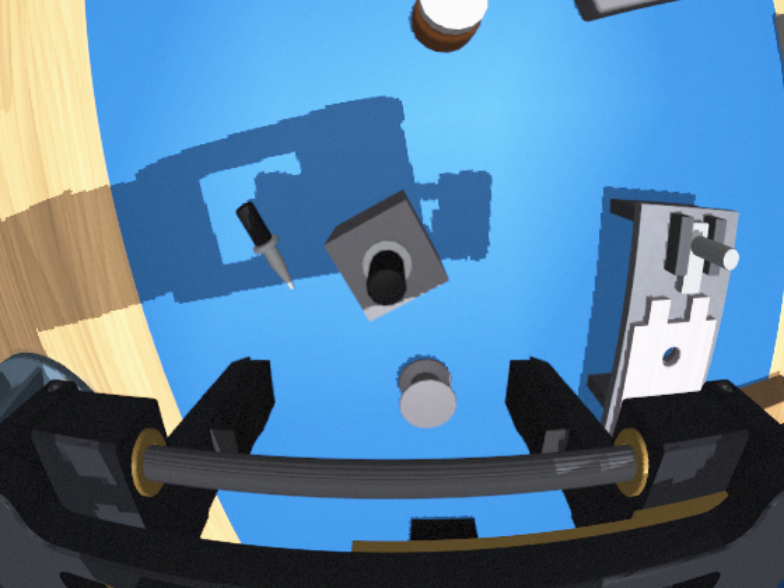

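Wrist view: the drift handle's end is at about (384,287), its flange ring at (387,260), and the jig hole at (671,356), all in the enlarged picture.

Run:
```python
from h import *
import pickle
w=np.load("w1.npy");i=pickle.load(open("w1.pkl","rb"))
P=lambda u,v,z:plane(i,u/1.4-.15,v/1.4-.15,z,True).round(4)
print("handle",P(384,287,.126),"flange",P(387,262,.078),"jar",P(453,8,.07))
ce=[P(403,191,.072),P(449,276,.072),P(370,320,.072),P(326,242,.072)];print("holder",np.mean(ce,0),np.linalg.norm(ce[0]-ce[1]),np.linalg.norm(ce[1]-ce[2]))
print("carrhole",P(671,356,.07),"knobtop",P(731,258,.114),"jigcorners",P(638,204,.062),P(739,210,.062))
m=(w.max(2)<45).astype(np.uint8);n,l,s,c=cv2.connectedComponentsWithStats(m)
k=l[204,274];print(s[k],c[k])
```

```text
handle [0.4324 0.1614 0.126 ] flange [0.4338 0.1623 0.078 ] jar [0.4994 0.316  0.07  ]
holder [0.43385  0.163125 0.072   ] 0.06263305836377461 0.06018388488623845
carrhole [0.6474 0.051  0.07  ] knobtop [0.6642 0.1426 0.114 ] jigcorners [0.6163 0.175  0.062 ] [0.7185 0.1623 0.062 ]
[262 179  28  39 854] [275.6323185  198.43676815]
```

Run:
```python
from h import *
go([.433,.162,.096],-7.8,n=4)
```

```text
at [0.433  0.1516 0.2204] [179.84   0.25  -8.73] d [ 0.      0.0104 -0.1244]
[[[np.float64(-0.04), np.float64(-0.26), np.float64(3.11)], np.float64(-0.004)], [[np.float64(-0.04), np.float64(-0.26), np.float64(3.11)], np.float64(-0.004)], [[np.float64(-0.04), np.float64(-0.26), np.float64(3.11)], np.float64(-0.004)], [[np.float64(-0.04), np.float64(-0.26), np.float64(3.11)], np.float64(-0.004)]]
```

Emit:
drive_tool --steps '[[[-0.1,-1.0,0],-0.015],[[0,0,2.0],0],[[0,0,3.5],0],[[0,0,3.5],0],[[0,0,2.5],0],[[0,0,0.6],0],[[0,0,0],0]]'

```text
time_s: 1.95
position: [0.4281, 0.1734, 0.0966]
orientation: [-180.0, 0.2, -6.5]
force: [-0.7, 0.7, 0.3]
grip_width: 1.0
```

Run:
```python
from h import *
go([.433,.162,.096],-7.8,n=1)
```

```text
at [0.4281 0.1734 0.0966] [-179.96    0.23   -6.47] d [ 0.0049 -0.0114 -0.0006]
[[[np.float64(0.61), np.float64(1.08), np.float64(0.06)], np.float64(0.023)]]
```

Emit:
drive_tool --steps '[[[0.6,1.1,0],0.02],[[0,0,0],0],[[0,0,0],0]]'

```text
time_s: 2.25
position: [0.4347, 0.1628, 0.0997]
orientation: [-179.9, -0.0, -7.5]
force: [0.1, 0.4, 0.5]
grip_width: 0.998
```

Run:
```python
from h import *
go([.433,.162,.096],-7.8,n=1)
```

```text
at [0.4347 0.1628 0.0997] [-1.7989e+02 -3.0000e-02 -7.4800e+00] d [-0.0017 -0.0008 -0.0037]
[[[np.float64(-0.16), np.float64(0.1), np.float64(0.37)], np.float64(0.006)]]
```

Emit:
drive_tool --steps '[[[-0.15,0.1,0.35],0],[[0,0,0],0],[[0,0,0],0],[[0,0,0],0],[[0,0,0],0],[[0,0,0],0],[[0,0,0],0],[[0,0,0],0]]' --grip 0 --squeeze 50

```text
time_s: 3.05
position: [0.4347, 0.1616, 0.098]
orientation: [-179.8, -0.3, -7.6]
force: [0.5, -0.1, 0.4]
grip_width: 0.302
```

Run:
```python
from h import *
go([.433,.162,.096],-7.8,n=1);print(robot.read_state()["grip_width"])
```

```text
at [0.4347 0.1616 0.098 ] [-179.83   -0.26   -7.55] d [-0.0017  0.0004 -0.002 ]
[[[np.float64(-0.17), np.float64(-0.01), np.float64(0.2)], np.float64(0.004)]]
0.3021086616012838
```

Emit:
drive_tool --steps '[[[0,0,0],0],[[0,0,0],0],[[0,0,0],0],[[0,0,0],0]]'

```text
time_s: 3.45
position: [0.4346, 0.1616, 0.098]
orientation: [-179.8, -0.2, -7.5]
force: [-0.6, 0.5, 0.5]
grip_width: 0.233
```

Emit:
drive_tool --steps '[[[0,0,-2],0],[[0,0,-3],0],[[0,0,-3],0],[[0,0,-1.5],0],[[0,0,0],0],[[0,0,0],0]]'

```text
time_s: 4.05
position: [0.4319, 0.1612, 0.1936]
orientation: [-179.9, 0.1, -7.6]
force: [0.0, 0.4, -1.5]
grip_width: 0.235
```

Run:
```python
from h import *
i=vision.camera_info("wrist");w=vision.camera("wrist");np.save("w2.npy",w)
import pickle;pickle.dump(i,open("w2.pkl","wb"))
s=robot.read_state();print(s["grip_width"],s["force"])
save("w2",cv2.resize(w[150:420,140:420],None,fx=2.6,fy=2.2))
go([.652,.050,.185],-7.8)
```

```text
0.23174255691779724 [ 0.03282761  0.87546097 -1.38204856]
at [0.4318 0.1612 0.1934] [-1.7991e+02  1.1000e-01 -7.5600e+00] d [ 0.2202 -0.1112 -0.0084]
[[[np.float64(3.88), np.float64(1.35), np.float64(0.14)], np.float64(0.001)], [[np.float64(3.88), np.float64(1.35), np.float64(0.14)], np.float64(0.001)], [[np.float64(3.88), np.float64(1.35), np.float64(0.14)], np.float64(0.001)], [[np.float64(3.88), np.float64(1.35), np.float64(0.14)], np.float64(0.001)], [[np.float64(3.89), np.float64(1.34), np.float64(0.14)], np.float64(0.001)], [[np.float64(3.89), np.float64(1.34), np.float64(0.14)], np.float64(0.001)]]
```

View pics/w2.png

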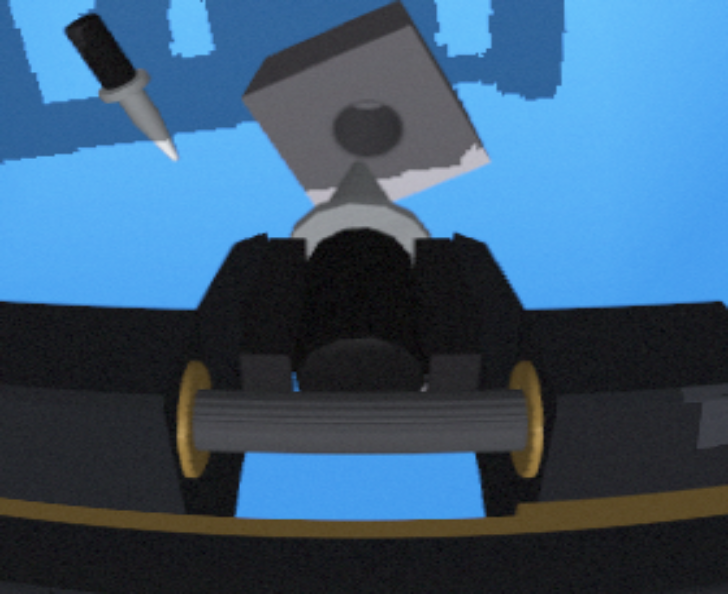

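The drift is held upright in the jaws. Its tip is at crop (360,163) and the empty holder mouth is at crop (367,128). I'll measure both, then move over the jig.

Run:
```python
from h import *
import pickle
i=pickle.load(open("w2.pkl","rb"))
P=lambda u,v,z:plane(i,140+u/2.6-.3,150+v/2.2-.3,z,True).round(4)
print("tip",P(360,163,.1085),"hole",P(367,129,.072))
```

```text
tip [0.4312 0.1614 0.1085] hole [0.4333 0.1609 0.072 ]
```

Emit:
drive_tool --steps '[[[2,0.7,0],0],[[3.9,1.3,0.1],0],[[3.9,1.3,0.1],0],[[3.9,1.3,0.1],0],[[3.9,1.3,0.1],0],[[2,0.8,0],0],[[0,0,0],0],[[0,0,0],0]]'

```text
time_s: 4.9
position: [0.6165, 0.0661, 0.1722]
orientation: [-180.0, 1.3, -7.5]
force: [-0.0, -0.3, -2.2]
grip_width: 0.239
```

Run:
```python
from h import *
go([.652,.050,.185],-7.8)
i=vision.camera_info("wrist");w=vision.camera("wrist");np.save("w3.npy",w)
import pickle;pickle.dump(i,open("w3.pkl","wb"))
save("w3",cv2.resize(w[60:300,140:420],None,fx=2.6,fy=2.4))
```

```text
at [0.6165 0.0661 0.1722] [-179.99    1.32   -7.48] d [ 0.0355 -0.0161  0.0128]
[[[np.float64(3.73), np.float64(1.13), np.float64(-1.28)], np.float64(0.006)]]
```

View pics/w3.png

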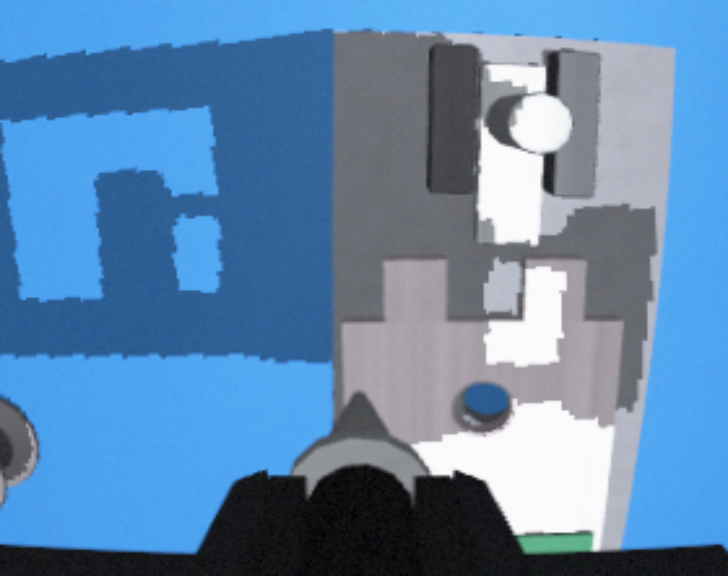

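Run:
```python
from h import *
import pickle
i=pickle.load(open("w3.pkl","rb"))
P=lambda u,v,z:plane(i,140+u/2.6-.3,60+v/2.4-.3,z,True).round(4)
print("tip",P(360,393,.0865),"carrhole",P(484,406,.07),"knob",P(541,123,.114),"edge c",P(333,31,.062),P(675,46,.062))
n=[P(447,320,.07),P(524,320,.07),P(341,322,.07),P(624,320,.07)];print("notch",n)
s=robot.read_state();print(s["position"],s["orientation"])
```

```text
tip [0.6139 0.0665 0.0865] carrhole [0.6492 0.0511 0.07  ] knob [0.6657 0.1415 0.114 ] edge c [0.62   0.1748 0.062 ] [0.7188 0.1614 0.062 ]
notch [array([0.6409, 0.0815, 0.07  ]), array([0.6634, 0.0788, 0.07  ]), array([0.6103, 0.0847, 0.07  ]), array([0.6938, 0.0752, 0.07  ])]
[0.61606089 0.06622676 0.17211628] [-179.99684654    1.33986038   -7.45911812]
```

Emit:
drive_tool --steps '[[[1.8,0.5,0],0],[[1.8,0.5,0],0],[[0,0,0],0],[[0,0,0],0]]'

```text
time_s: 5.35
position: [0.6457, 0.0554, 0.1693]
orientation: [-180.0, 1.7, -7.2]
force: [-0.5, -0.3, -1.2]
grip_width: 0.24
```

Run:
```python
from h import *
go([.653,.0507,.16],-7.8,n=1)
```

```text
at [0.6457 0.0554 0.1693] [-179.97    1.7    -7.23] d [ 0.0073 -0.0047 -0.0093]
[[[np.float64(0.79), np.float64(0.37), np.float64(0.93)], np.float64(0.01)]]
```

Emit:
drive_tool --steps '[[[0.9,0.35,0.3],0],[[0,0,0],0],[[0,0,0],0]]'

```text
time_s: 5.65
position: [0.6524, 0.0524, 0.1658]
orientation: [-180.0, 1.8, -7.1]
force: [-0.3, -0.1, -1.3]
grip_width: 0.237
```

Run:
```python
from h import *
go([.6545,.0507,.16],-7.8,n=1)
i=vision.camera_info("wrist");w=vision.camera("wrist")
save("w4",cv2.resize(w[150:290,200:360],None,fx=4.5,fy=4))
```

```text
at [0.6524 0.0524 0.1658] [-179.96    1.78   -7.11] d [ 0.0021 -0.0017 -0.0058]
[[[np.float64(0.23), np.float64(0.14), np.float64(0.58)], np.float64(0.012)]]
```

View pics/w4.png

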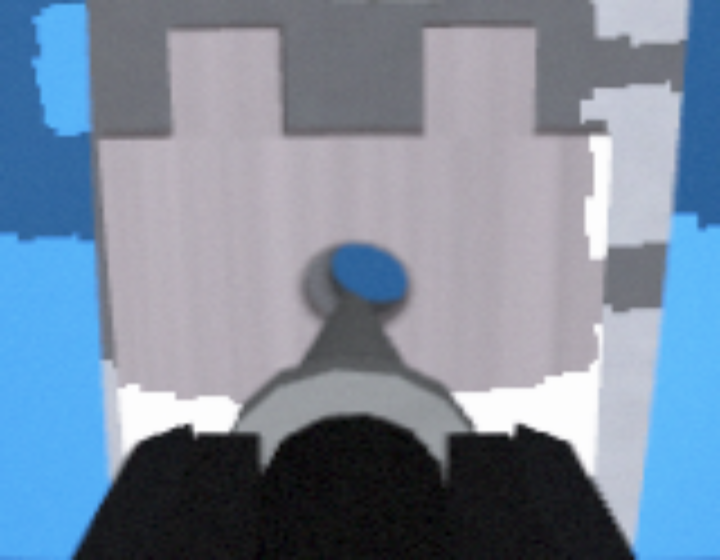

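The tip at (355,295) sits over the carrier hole, whose centre is at (356,285); the jig hole shows through it, offset to the right. It's aligned, so I'll start down.

Emit:
drive_tool --steps '[[[0.2,0.15,0.4],0.01],[[0,0,0.8],0],[[0,0,0.8],0],[[0,0,0],0],[[0,0,0],0]]' --squeeze 60

```text
time_s: 6.2
position: [0.6529, 0.0507, 0.1434]
orientation: [-180.0, 1.8, -7.7]
force: [0.4, 0.6, -0.8]
grip_width: 0.233
```

Run:
```python
from h import *
go([.6545,.0507,.12],-7.8,n=1)
```

```text
at [0.6529 0.0507 0.1434] [-179.98    1.84   -7.74] d [ 0.0016  0.     -0.0234]
[[[np.float64(0.16), np.float64(-0.02), np.float64(2.34)], np.float64(0.001)]]
```

Emit:
drive_tool --steps '[[[0.1,0,0.8],0],[[0.05,0,0.8],0],[[0.05,0,0.8],0],[[0,0,0],0],[[0,0,0],0]]'

```text
time_s: 6.7
position: [0.6537, 0.0509, 0.1178]
orientation: [-180.0, 1.9, -7.7]
force: [-0.2, 0.0, 1.8]
grip_width: 0.234
```

Run:
```python
from h import *
go([.6545,.0507,.098],-7.8,n=1)
```

```text
at [0.6537 0.0509 0.1178] [-179.97    1.93   -7.73] d [ 0.0008 -0.0002 -0.0198]
[[[np.float64(0.08), np.float64(0.0), np.float64(1.98)], np.float64(0.001)]]
```

Emit:
drive_tool --steps '[[[0.1,0,0.6],0],[[0.05,0,0.6],0],[[0.05,0,0.6],0],[[0,0,0],0],[[0,0,0],0]]'

```text
time_s: 7.2
position: [0.6548, 0.0507, 0.0982]
orientation: [-180.0, 2.0, -7.7]
force: [0.6, 0.6, -0.2]
grip_width: 0.234
```

Run:
```python
from h import *
go([.6545,.0507,.096],-7.8,n=1)
```

```text
at [0.6548 0.0507 0.0982] [-179.98    1.99   -7.72] d [-0.0003 -0.     -0.0022]
[[[np.float64(-0.03), np.float64(0.01), np.float64(0.22)], np.float64(0.001)]]
```

Emit:
drive_tool --steps '[[[0,0,0.2],0],[[0,0,0.2],0],[[0,0,0],0],[[0,0,0],0],[[0,0,0],0]]'

```text
time_s: 7.7
position: [0.6549, 0.0508, 0.0968]
orientation: [-180.0, 2.0, -7.7]
force: [-1.3, -0.0, -1.2]
grip_width: 0.231
```

Emit:
drive_tool --steps '[[[0,0,0.3],0],[[0,0,0.3],0],[[0,0,0.3],0]]'

```text
time_s: 8.0
position: [0.655, 0.0508, 0.0962]
orientation: [180.0, 2.0, -7.7]
force: [-11.3, -0.3, 18.7]
grip_width: 0.232
```

The flange is seated at 19 N. I'll hold, then release.

Emit:
drive_tool --steps '[[[0,0,0],0],[[0,0,0],0],[[0,0,0],0]]'

```text
time_s: 8.3
position: [0.6552, 0.0508, 0.0968]
orientation: [179.9, 1.9, -7.7]
force: [-1.1, 0.9, -0.9]
grip_width: 0.232
```

Emit:
drive_tool --steps '[[[0,0,0],0],[[0,0,0],0],[[0,0,0],0],[[0,0,0],0],[[0,0,0],0],[[0,0,0],0]]' --grip 0.8

```text
time_s: 8.9
position: [0.6563, 0.0505, 0.0961]
orientation: [180.0, 1.8, -7.7]
force: [0.5, -0.3, 0.2]
grip_width: 0.755
```

Run:
```python
from h import *
go([.666,.1415,.16],-7.8)
```

```text
at [0.6563 0.0505 0.0961] [179.96   1.81  -7.67] d [0.0097 0.091  0.0639]
[[[np.float64(-0.08), np.float64(-3.05), np.float64(-2.13)], np.float64(0.001)], [[np.float64(-0.09), np.float64(-3.05), np.float64(-2.13)], np.float64(0.001)], [[np.float64(-0.09), np.float64(-3.05), np.float64(-2.13)], np.float64(0.001)]]
```

Emit:
drive_tool --steps '[[[0,0,-2],0],[[0,0,-2.5],0],[[0,0,-1.5],0],[[0,-2.5,0],0],[[0,-3,0],0],[[0,-2,0],0],[[0,0,0],0],[[0,0,0],0]]'

```text
time_s: 9.7
position: [0.6689, 0.1255, 0.1588]
orientation: [180.0, 1.8, -7.8]
force: [0.0, 0.3, -0.2]
grip_width: 0.8
```

Run:
```python
from h import *
go([.666,.1415,.094],-7.8,n=1)
i=vision.camera_info("wrist");w=vision.camera("wrist");np.save("w5.npy",w)
import pickle;pickle.dump(i,open("w5.pkl","wb"))
save("w5",cv2.resize(w[100:420,100:460],None,fx=2.2,fy=1.8))
s=vision.camera("side");save("s5",cv2.resize(s[130:270,150:320],None,fx=4,fy=4))
```

```text
at [0.6689 0.1255 0.1588] [179.95   1.76  -7.77] d [-0.0029  0.016  -0.0648]
[[[np.float64(-0.5), np.float64(-1.55), np.float64(6.48)], np.float64(0.0)]]
```

View pics/w5.png

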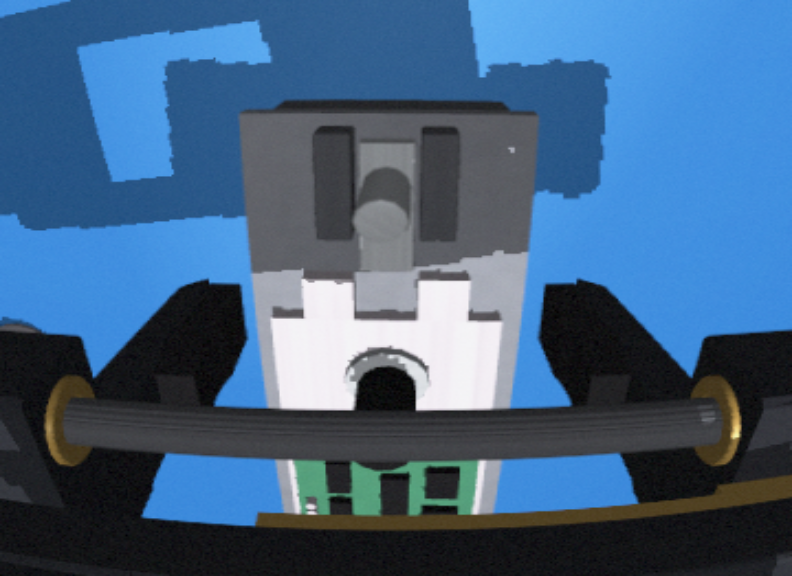

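The flange sits flat on the carrier, the carrier is in line, and the knob top is at crop (382,222). Next I'll go onto the knob.

Emit:
drive_tool --steps '[[[-0.3,-0.8,0],0],[[0,-0.7,0],0],[[0,0,1.5],0],[[0,0,2],0],[[0,0,1.5],0],[[0,0,0],0],[[0,0,0],0]]'

```text
time_s: 10.5
position: [0.6654, 0.1384, 0.1038]
orientation: [179.9, 1.9, -8.0]
force: [0.3, -0.9, 0.0]
grip_width: 0.803
```

Run:
```python
from h import *
import pickle
i=pickle.load(open("w5.pkl","rb"));print(plane(i,100+382/2.2-.3,100+222/1.8-.3,.114,True))
go([.666,.1415,.096],-7.8,n=1)
```

```text
[0.66624336 0.14181966 0.114     ]
at [0.6654 0.1384 0.1038] [179.91   1.9   -8.04] d [ 0.0006  0.0031 -0.0078]
[[[np.float64(0.02), np.float64(-0.31), np.float64(0.78)], np.float64(-0.004)]]
```

Emit:
drive_tool --steps '[[[0,-0.3,0.5],0],[[0,0,0],0],[[0,0,0],0],[[0,0,0],0],[[0,0,0],0],[[0,0,0],0],[[0,0,0],0],[[0,0,0],0]]' --grip 0 --squeeze 25

```text
time_s: 11.3
position: [0.6666, 0.1418, 0.1012]
orientation: [179.9, 1.8, -8.0]
force: [-2.9, 1.0, 1.0]
grip_width: 0.167
```

Emit:
drive_tool --steps '[[[0,0,0],0],[[0,0,0],0],[[0,0,0],0],[[0,0,0],0]]'

```text
time_s: 11.7
position: [0.6666, 0.1418, 0.1012]
orientation: [179.9, 1.7, -8.0]
force: [-1.6, 0.5, 0.3]
grip_width: 0.174
```

Emit:
drive_tool --steps '[[[0,0.5,0],0],[[0,0.6,0],0],[[0,0.6,0],0],[[0,0.5,0],0],[[0,0.3,0],0],[[0,0,0],0]]'

```text
time_s: 12.3
position: [0.6636, 0.1209, 0.1012]
orientation: [-179.4, 1.6, -8.0]
force: [-0.5, -1.5, -1.8]
grip_width: 0.174
```

Moved 21 mm. I'll push on to the end stop.

Emit:
drive_tool --steps '[[[0,0.3,0],0],[[0,0.3,0],0],[[0,0.3,0],0]]'

```text
time_s: 12.6
position: [0.6635, 0.1205, 0.1014]
orientation: [-178.5, 1.4, -8.0]
force: [2.8, 14.5, -3.5]
grip_width: 0.172
```

It's against the end stop at 14.5 N. I'll release and rise.

Emit:
drive_tool --steps '[[[0,0,0],0],[[0,0,0],0],[[0,0,0],0],[[0,0,0],0],[[0,0,0],0],[[0,0,0],0]]' --grip 0.8

```text
time_s: 13.2
position: [0.664, 0.1169, 0.1016]
orientation: [-178.7, 1.4, -8.1]
force: [-0.3, -0.3, 0.1]
grip_width: 0.691
```

Emit:
drive_tool --steps '[[[0,0,-2],0],[[0,0,-2.5],0],[[0,0,-1],0],[[0,1.5,0],0],[[0,2,0],0],[[0,1.5,0],0],[[0,0,0],0]]'

```text
time_s: 13.9
position: [0.6558, 0.0614, 0.1534]
orientation: [-178.8, 1.6, -8.0]
force: [-0.8, 0.2, -0.5]
grip_width: 0.798
```

Run:
```python
from h import *
go([.6555,.0506,.098],-7.8,n=1)
i=vision.camera_info("wrist");w=vision.camera("wrist")
import pickle;pickle.dump(i,open("w6.pkl","wb"))
save("w6",cv2.resize(w[100:420,100:460],None,fx=2.2,fy=1.8))
```

```text
at [0.6558 0.0614 0.1534] [-178.79    1.62   -8.05] d [-0.0003 -0.0108 -0.0554]
[[[np.float64(0.12), np.float64(1.07), np.float64(5.54)], np.float64(-0.004)]]
```

View pics/w6.png

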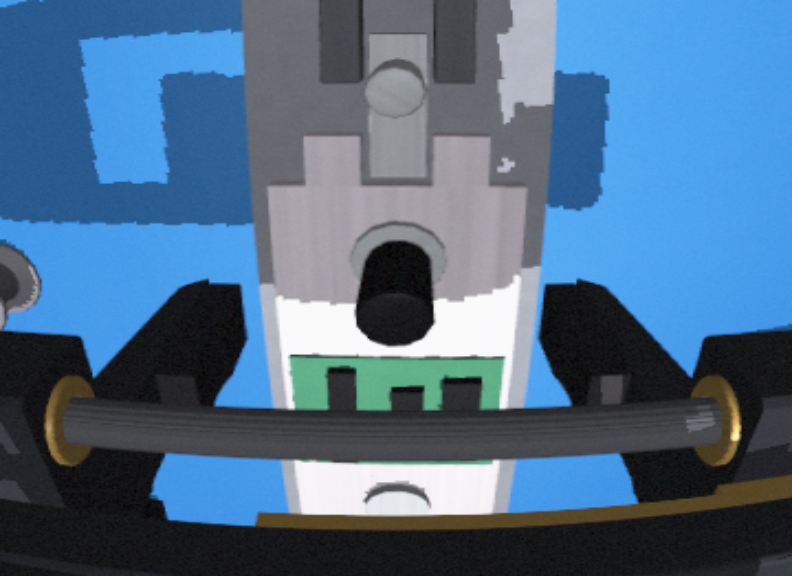

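The tongue fills the notch (tip at row 180, notch bottom at 185), and the drift stands upright. I'll re-grip the drift.

Emit:
drive_tool --steps '[[[0.1,0.6,0],0],[[0.05,0.4,0],0],[[0,0,1.5],0],[[0,0,2],0],[[0,0,1],0],[[0,0,0],0],[[0,0,0],0]]'

```text
time_s: 14.65
position: [0.6536, 0.0545, 0.1024]
orientation: [-178.7, 1.8, -7.9]
force: [-0.6, 0.1, 0.4]
grip_width: 0.804
```

Run:
```python
from h import *
import pickle
i=pickle.load(open("w6.pkl","rb"));print(plane(i,100+395/2.2-.3,100+309/1.8-.3,.124,True))
go([.6552,.0507,.098],-7.8,n=1)
```

```text
[0.65396711 0.05439812 0.124     ]
at [0.6536 0.0545 0.1024] [-178.72    1.82   -7.94] d [ 0.0016 -0.0038 -0.0044]
[[[np.float64(0.21), np.float64(0.36), np.float64(0.44)], np.float64(-0.002)]]
```

Emit:
drive_tool --steps '[[[0.1,0.25,0.4],0],[[0,0,0],0],[[0,0,0],0],[[0,0,0],0],[[0,0,0],0],[[0,0,0],0],[[0,0,0],0],[[0,0,0],0]]' --grip 0 --squeeze 50

```text
time_s: 15.45
position: [0.6554, 0.052, 0.1007]
orientation: [-178.7, 1.6, -7.9]
force: [0.4, 0.1, 0.1]
grip_width: 0.237
```

Emit:
drive_tool --steps '[[[0,0,0],0],[[0,0,0],0],[[0,0,0],0]]'

```text
time_s: 15.75
position: [0.6554, 0.052, 0.1007]
orientation: [-178.7, 1.6, -7.9]
force: [-0.5, -0.0, 1.0]
grip_width: 0.235
```

Emit:
drive_tool --steps '[[[-0.02,-0.02,-0.8],0],[[-0.04,-0.03,-1.5],0],[[-0.04,-0.03,-1.5],0],[[-0.04,-0.03,-1.5],0],[[-0.04,-0.03,-1.5],0],[[-0.04,-0.03,-1.5],0],[[-0.04,-0.03,-1.2],0],[[0,0,0],0]]'

```text
time_s: 16.55
position: [0.6567, 0.0518, 0.207]
orientation: [-178.7, 1.3, -7.9]
force: [-0.7, 0.2, -1.7]
grip_width: 0.232
```

Run:
```python
from h import *
go([.4335,.161,.19],-7.8,step=3)
```

```text
at [0.6567 0.0518 0.207 ] [-178.7     1.33   -7.91] d [-0.2232  0.1092 -0.017 ]
[[[np.float64(-2.62), np.float64(-0.86), np.float64(0.19)], np.float64(-0.0)], [[np.float64(-2.62), np.float64(-0.86), np.float64(0.19)], np.float64(-0.0)], [[np.float64(-2.62), np.float64(-0.86), np.float64(0.19)], np.float64(-0.0)], [[np.float64(-2.62), np.float64(-0.86), np.float64(0.19)], np.float64(-0.0)], [[np.float64(-2.62), np.float64(-0.86), np.float64(0.19)], np.float64(-0.0)], [[np.float64(-2.62), np.float64(-0.86), np.float64(0.19)], np.float64(-0.0)], [[np.float64(-2.62), np.float64(-0.86), np.float64(0.19)], np.float64(-0.0)], [[np.float64(-2.62), np.float64(-0.86), np.float64(0.19)], np.float64(-0.0)], [[np.float64(-2.62), np.float64(-0.87), np.float64(0.19)], np.float64(-0.0)]]
```

Emit:
drive_tool --steps '[[[-2.0,-0.7,0],0],[[-2.8,-0.9,0],0],[[-2.8,-0.9,0],0],[[-2.8,-0.9,0],0],[[-2.8,-0.9,0],0],[[-2.8,-0.9,0],0],[[-2.8,-0.9,0],0],[[-1.5,-0.5,0],0]]'

```text
time_s: 17.35
position: [0.4571, 0.1466, 0.21]
orientation: [-178.8, 1.6, -8.1]
force: [-0.6, 0.4, -0.8]
grip_width: 0.236
```

Emit:
drive_tool --steps '[[[0,0,0],0],[[0,0,0],0]]'

```text
time_s: 17.55
position: [0.4554, 0.1474, 0.2097]
orientation: [-178.8, 1.6, -8.0]
force: [0.6, -0.3, -1.2]
grip_width: 0.238
```

Run:
```python
from h import *
go([.4335,.161,.18],-7.8,step=3)
i=vision.camera_info("wrist");w=vision.camera("wrist")
import pickle;pickle.dump(i,open("w7.pkl","wb"))
save("w7",cv2.resize(w[100:300,160:400],None,fx=3.2,fy=3))
```

```text
at [0.4554 0.1474 0.2097] [-178.76    1.62   -7.99] d [-0.0219  0.0136 -0.0297]
[[[np.float64(-1.18), np.float64(-0.52), np.float64(1.49)], np.float64(-0.002)], [[np.float64(-1.18), np.float64(-0.52), np.float64(1.49)], np.float64(-0.002)]]
```

View pics/w7.png

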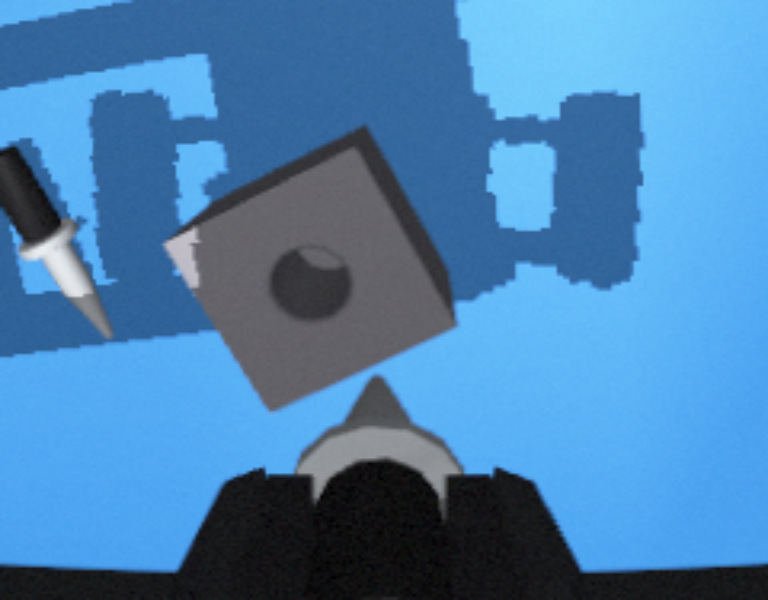

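The drift hangs straight, with its tip at (377,377) and the holder mouth at (311,282).

Run:
```python
from h import *
import pickle
i=pickle.load(open("w7.pkl","rb"))
P=lambda u,v,z:plane(i,160+u/3.2-.3,100+v/3-.3,z,True).round(4)
t=P(377,378,.119);h=P(311,283,.072);print("tip",t,"hole",h)
p=robot.read_state()["position"];print("tip-TCP",t-p)
d=h-t;go([p[0]+d[0],p[1]+d[1],p[2]],-7.8,n=1)
```

```text
tip [0.4515 0.1462 0.119 ] hole [0.4341 0.1608 0.072 ]
tip-TCP [-0.00400502 -0.00107516 -0.0906959 ]
at [0.4555 0.1473 0.2097] [-178.76    1.64   -8.01] d [-0.0174  0.0146  0.    ]
[[[np.float64(-1.93), np.float64(-1.2), np.float64(-0.0)], np.float64(-0.004)]]
```

Emit:
drive_tool --steps '[[[-1.0,-0.6,0],0],[[-0.9,-0.6,0],0],[[0,0,1],0],[[0,0,1],0],[[0,0,0],0],[[0,0,0],0]]'

```text
time_s: 18.2
position: [0.438, 0.1624, 0.1878]
orientation: [-178.8, 1.7, -8.1]
force: [-0.6, -0.2, -1.0]
grip_width: 0.237
```

Run:
```python
from h import *
go([.4378,.162,.165],-7.8,n=1)
```

```text
at [0.438  0.1624 0.1878] [-178.79    1.7    -8.13] d [-0.0002 -0.0004 -0.0228]
[[[np.float64(-0.02), np.float64(0.05), np.float64(2.28)], np.float64(-0.006)]]
```

Emit:
drive_tool --steps '[[[0,0.02,1],0],[[0,0.02,1.2],0],[[0,0.02,1.2],0],[[0,0.02,1.2],0],[[0,0,0],0]]'

```text
time_s: 18.7
position: [0.4365, 0.1623, 0.1372]
orientation: [-178.8, 1.8, -8.2]
force: [-0.6, 0.5, -1.5]
grip_width: 0.232
```

Emit:
drive_tool --steps '[[[0,0.02,1.0],0],[[0,0.02,1.0],0],[[0,0.02,0.9],0],[[0,0,0],0],[[0,0,0],0]]'

```text
time_s: 19.2
position: [0.4355, 0.1625, 0.1052]
orientation: [-178.8, 1.8, -8.2]
force: [0.0, 0.1, -1.2]
grip_width: 0.235
```

It's in freely, about 2.5 mm above its seat. I'll lower the last bit and release.

Emit:
drive_tool --steps '[[[0,0,0.2],0],[[0,0,0.2],0],[[0,0,0],0]]'

```text
time_s: 19.5
position: [0.4363, 0.1628, 0.1029]
orientation: [-178.8, 1.7, -8.2]
force: [0.8, 0.2, -1.8]
grip_width: 0.231
```

Emit:
drive_tool --steps '[[[0,0,0],0],[[0,0,0],0],[[0,0,0],0],[[0,0,0],0],[[0,0,0],0],[[0,0,0],0],[[0,0,0],0]]' --grip 1

```text
time_s: 20.2
position: [0.4376, 0.1629, 0.104]
orientation: [-178.7, 1.5, -8.2]
force: [0.2, 0.1, 0.7]
grip_width: 0.843
```

Emit:
drive_tool --steps '[[[0,0,-2],0],[[0,0,-3],0],[[0,0,-3],0],[[0,0,-2],0],[[0,-2,0],0],[[0,-2,0],0],[[0,0,0],0]]'

```text
time_s: 20.9
position: [0.4455, 0.2004, 0.2087]
orientation: [-178.7, 1.6, -8.3]
force: [-0.8, -0.1, -0.6]
grip_width: 1.003
```

Run:
```python
from h import *
i=vision.camera_info("wrist");w=vision.camera("wrist");s=vision.camera("side");t=vision.camera("top")
W=np.zeros((600,790,3),np.uint8)
W[:300,:400]=cv2.resize(w,(400,300))
x=cv2.resize(s[140:320,150:320],None,fx=2.2,fy=2.2);W[:396,405:779]=x
W[310:590,:400]=cv2.resize(t[125:265,200:400],None,fx=2,fy=2)
save("end",W);print(robot.read_state()["position"])
for n,im,im0 in(("top",t,np.load("top0.npy")),):
    d=(cv2.absdiff(im,im0).max(2)>60).astype(np.uint8);k,l,st,c=cv2.connectedComponentsWithStats(d)
    print([(st[j].tolist()) for j in range(1,k) if st[j][4]>40])
```

```text
[0.4446997  0.1986528  0.20770616]
[[143, 173, 100, 237, 12254], [9, 304, 133, 93, 3384], [40, 305, 10, 11, 65], [12, 340, 18, 37, 509], [0, 342, 8, 18, 107], [135, 403, 25, 17, 237], [322, 404, 11, 16, 96], [223, 406, 14, 14, 99], [68, 410, 25, 10, 145]]
```

View pics/end.png

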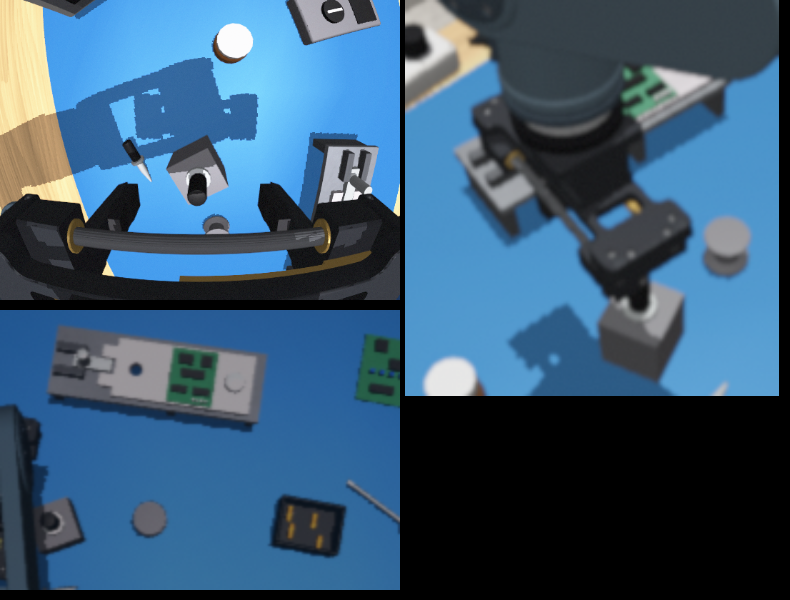

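The end views show the drift standing in the holder with its flange on the block, the bolt in the notch and the carrier in line. Nothing else has moved and the gripper is clear, so I'll hand it in.

```bash
python3 -c "
from cell import close_job
print(close_job())"
```

```text
the job is handed in; nothing more can be done
None
```

The job is done and handed in at about 21 s of the 67 s allowed. `close_job()` gives no verdict, so these are my own checks.

- **Drift in:** I took the large drift from its holder and pushed it home through both holes. The flange seated at about 19 N with the tip about 10 mm above the bench, and the carrier came into line.
- **Bolt in:** I slid the bolt to its end stop while the drift was still in. It moved about 21.5 of 22 mm and stopped at 14.5 N.
- **Drift back:** I drew the drift out and stood it back in its holder.

**Last checks:** The final pictures show the bolt in the notch, the carrier in line on the jig and the drift upright with its flange on the holder. The gripper was clear. The bystanders in those pictures had not visibly moved. I did not measure the final distance between the two holes; that rests on the pictures and the bolt going fully in.

**What disagreed:**
- The tool had picked up a tilt of up to 2° by the end of the move to the jig. That is within the 0.08 rad limit, and the drift went in freely.
- One handle measurement taken before re-gripping the drift was about 4 mm off the earlier position. I gripped midway between the two and it held.
- The jig's outline centre is about 23 mm from the origin I worked out from the stud and hole. I took that to mean the origin is not at the middle of the table.

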